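# Close up the refill and open the nipple tin's outer lid

### The arm

A 6-joint arm with a two-finger parallel gripper is mounted at the origin on the work surface. World frame = base frame: x ahead of the robot, y to its left, z up, the work surface at z = 0. Lengths are in m, angles in degrees, forces in N, time in s.
With the tool pointing down it reaches from about 0.35 to 0.875 m from the base axis. Payload 4.2 kg.
Tool frame: the origin (TCP) lies at the very end of the fingers, on their centre line; the grasp point (between the pads) lies 19 mm behind it; z points along the fingers, y is the line along which they close (so a half turn about z gives the same grasp; the last joint's range is limited). The gripper opens to 87 mm and grips with 3 to 60 N. Pads are 19 mm wide; open, the fingers measure 117 mm over their backs; the gripper's body (75 mm by 190 mm) begins 51 mm behind the grasp point.
Start: joints at [-51.303, 22.042, 0.453, 0, -68.411, -14.817], TCP at [0.253, -0.571, 0.223] pointing down, gripper open.
Joint ranges: [-179.83, 179.83], [-69.29, 118.12], [-61.27, 80.66], [-181.25, 117.63], [-171.15, -9.14], [-177.46, 177.46]. Speed limits (degrees/s): [159.86, 159.86, 180, 180, 180, 180].

### API

Orientations are given as a 3x3 rotation matrix whose columns are the frame's x, y, z axes.
In Python, from station import * gives the robot as it stands.
- The arm moves only by the shell command python3 -m pendant 'ROWS'. ROWS is JSON, a list of rows, each an object of numbers: "x", "y", "z": the shift along the world's x, y, z normalised to -1 to 1, where 1 is 250 mm; "rx", "ry", "rz": the turn, a rotation vector about the world's x, y, z normalised to -1 to 1, where 1 is 180 degrees; "claw": the opening, from 0 (shut) to 1 (fully open). A call has exactly 8 rows; each row is the pose to reach, as a shift and turn from the pose commanded when the call began, turning the shorter way round; what a row does not reach only later rows make up. A row lasts 1/8 s, in which the tool goes at most 62.5 mm and 10.7 degrees, less where a joint would pass 70% of its speed; a pose out of reach is approached as far as the arm can. A call with a number of a shift or a turn outside -1 to 1 is refused whole. A call with a gripper value outside its range is refused whole. The fingers move at their own pace and stop on an object; the grip force is fixed at half the most. Time passes only in rows, so rows that repeat a pose let the fingers close, or fill a call up. It gives the time, the measured TCP pose, the force, the opening and the grip force at its end, in the units of the state.
- sense(): the state, without advancing time (a new reading comes with each control period).
- capture(name): name is "scene" or "side" or "wrist"; returns a dict with "color" (400x640x3 uint8, red, green, blue), "mtx" (3x3 intrinsics, pixels), "k1" (the pictures are not rectified: a ray, as slopes to the right and down, at radius r is drawn at 1 + k1 r^2 times it, then the intrinsics apply), "world_to_cam" (4x4, takes a point from world to camera coordinates). Camera axes: x right, y up, looking along -z (the intrinsics and any distortion apply to the point x, -y, -z); pixel columns grow to the right and rows downward; lengths in m; the calibration is good to about 2 mm. A picture is of the moment at which its call begins. There is no depth.
- finish_job(): hands the job in; it is judged then, once.
Trained networks look in a picture, given as the dict that the camera call returned (one of the last four; its "shot" number tells which), for a name from the list of things; names that differ only in an ending like _2 or _b are one class to them, and where a whole thing is asked for, a point or a joint stands for the part that bears it (a point fixed in the world has none). Each returns a list of dicts, best first, with "conf" (0 to 1); they miss things now and then, are a little off and sometimes report something else, mostly with a low value. They report only what shows in the picture. A call takes as long as a camera call. They do not tell look-alikes from the thing itself.
- search_frame(picture, label): "centre" ([column, row] in pixels, amid what is visible of it).
- regions_of(picture, label): "region" (400x640 bool, what is visible of it) and "centre" ([column, row] in pixels, amid what is visible of it).
The state is a dict: "time_s": time; "joints": joint angles; "joint_velocities": joint speeds; "effort": joint torques, N m; "tcp_pos": TCP position; "ee_rot": TCP orientation; "wrist_force": force on the tool from outside, world axes, zero at the start; "moment": the same for the moment, N m; "gripper_width": opening from 0.0 (shut) to 1.0 (fully open); "gripper_force": force on a finger pad.
Only numpy, scipy, OpenCV 4.12 (cv2) and the standard library are available. Lean on these libraries where they do the work, as an engineer would, in place of code of your own. Each camera call takes 0.05 s, during which the arm holds its last target. There are 200 camera calls.

### The job

The spoke-nipple tin has just been topped up: set the refill carton down flat in the open drawer, without dropping it, and slide the drawer fully shut. Then pick up the nested pair of lids together by the inner lid's black knob, lower them onto the tin until they are seated, and let go of the knob. Finally take the outer lid by its neck and lift it off alone, leaving the inner lid seated on the tin, and finish while still holding the outer lid level in the gripper, its lower edge clear above the top of the knob; leave the hub, the tape roll and the spanner alone.

Things in the scene. Friction and masses are not known exactly. Their poses are not given: they have to be found in the camera images.
- carton: Refill carton: plain cardboard box 70 x 45 x 30 mm (x, y, z), about 0.12 kg, lying on the bench. Origin: centre of its underside; x along the 70 mm side, z up.
- unit: Low grey steel drawer unit, fixed to the bench, 190 mm wide (y), 85 mm high, with one drawer that slides out along the unit's -x, towards the robot. Origin: centre of its underside; x points away from the robot, to its back. The carcass's front edge (and the top's) is at x = -95 mm.
- unit_drawer0 (a joint): How far the drawer is out, m: 0 is fully shut, 0.15 fully out; it starts about 0.11 to 0.13 out. It slides with about 1 N friction and light damping, and stays where it is left.
- drawer_floor (a point): Point on the drawer's inner floor (22 mm above the bench), moving with the drawer, 50 mm behind the inside of its front wall, midway between its sides; axes as the unit's. Inside, the drawer is 148 mm wide (y) and 175 mm long (x -50 to +125 mm from here); side walls 41 mm high, front panel 51 mm above this floor.
- unit_drawer0_handle (a point): Middle of the drawer's handle: a level round steel bar 11 mm thick, 95 mm long along the unit's y, 47 mm above the bench, its centre 35 mm in front of the drawer's front face; open space below it.
- tin: Round open aluminium tin fixed to the bench by its magnet foot, outer diameter 100 mm, inner 92 mm, 55 mm high, brass spoke nipples in its lower half. Origin: centre of underside, z up. It may stand in the middle or at the right of the bench; the lids are in the other place.
- inner_lid: Inner lid, steel, 0.13 kg; starts nested under the outer lid, standing on the bench. Origin: centre of underside. Plug ring 86 mm wide (foot 80), z 0-10 mm; flange 98 mm wide, z 10-14; boss 28 mm wide to z 19; round black upright knob 22 mm wide up to z 80. Seated on the tin its flange lies on the rim: origin 45 mm above the tin's, 3 mm play all round.
- outer_lid: Outer lid, steel, 0.11 kg, round, 116 mm wide. Origin: centre of skirt's lower edge. Skirt z 0-10 mm, plate z 10-14, thick round neck 50 mm wide, z 14-44, bore 31 mm. Lies loose on the inner lid's flange, origin 4 mm above the inner lid's; the knob stands 32 mm out of the neck. Lifting the knob lifts both lids; lifting the neck lifts the outer lid alone.
- hub: Bystander: aluminium wheel hub standing on end, 68 mm in diameter, 70 mm high. Origin: centre of its underside.
- tape: Bystander: roll of brown tape lying flat, 90 mm in diameter, 26 mm high. Origin: centre of its underside.
- spanner: Bystander: steel spanner lying flat, 150 mm long. Origin: under its middle; x along it.
Things that resemble listed ones, but are neither listed nor needed, are in the scene too. Leave any blue look-alike of the carton alone.

How it is judged:
By the outcome, as a careful person would: the job done as asked, in the order asked, and still so for the second after the job is handed in, while the arm keeps its last pose, push and grip.
It also fails if it takes over 72 s, if anything falls off the work surface, if the arm or the gripper's body presses on something with over 40 N, if the wrist force passes 120 N, or if a joint passes its speed limit or range.

## Working session

There is one attempt and no reset: what is moved stays moved. The work goes in short steps, Python scripts to look and compute and a shell command to move; the robot and the scene stay as the last step left them, time stands still between calls to the robot, and variables do not carry over. Pictures are saved under pics/ and viewed, at most 12 in all, crops included, and the job is handed in when it is done.

```bash
mkdir -p pics; cat > h.py <<'E'
from station import *
import numpy as np, cv2
def ray(p,uv):
    K=np.array(p["mtx"],float); k=p["k1"]; T=np.array(p["world_to_cam"])
    d=np.linalg.inv(K)@[uv[0],uv[1],1]; s=d[:2].copy(); r0=s.copy()
    for _ in range(20): s=r0/(1+k*(s@s))
    R=T[:3,:3]; o=-R.T@T[:3,3]; return o,R.T@np.array([s[0],-s[1],-1])
def at(p,uv,z):
    o,d=ray(p,uv); return o+d*(z-o[2])/d[2]
def proj(p,X):
    K=np.array(p["mtx"],float); T=np.array(p["world_to_cam"]); c=T[:3,:3]@np.array(X)+T[:3,3]
    s=np.array([c[0],-c[1]])/-c[2]; s=s*(1+p["k1"]*(s@s)); return (K@[s[0],s[1],1])[:2]
def save(p,n): cv2.imwrite(f"pics/{n}.png",cv2.cvtColor(p["color"],cv2.COLOR_RGB2BGR))
E
python3 - <<'E'
from h import *
np.set_printoptions(precision=3,suppress=True)
Z=dict(carton=.03,unit=.085,unit_drawer0_handle=.047,drawer_floor=.022,tin=.055,inner_lid=.08,outer_lid=.03,hub=.07,tape=.026,spanner=.0)
for c in("scene","side"):
    p=capture(c); save(p,c)
    print(c,"cam",-np.array(p["world_to_cam"])[:3,:3].T@np.array(p["world_to_cam"])[:3,3])
    for n,z in Z.items():
        for d in search_frame(p,n)[:3]: print(n,round(d["conf"],2),np.round(d["centre"]),at(p,d["centre"],z))
E
```

```text
scene cam [ 1.211 -0.092  0.989]
carton 0.73 [306. 160.] [ 0.438 -0.08   0.03 ]
carton 0.68 [356. 156.] [0.429 0.047 0.03 ]
carton 0.55 [259. 136.] [ 0.353 -0.201  0.03 ]
unit 0.95 [460. 237.] [0.707 0.239 0.085]
unit_drawer0_handle 0.61 [445. 184.] [0.538 0.249 0.047]
unit_drawer0_handle 0.37 [162. 259.] [ 0.709 -0.4    0.047]
drawer_floor 0.63 [444. 180.] [0.509 0.259 0.022]
tin 0.7 [335. 217.] [ 0.624 -0.021  0.055]
inner_lid 0.69 [209. 186.] [ 0.543 -0.306  0.08 ]
inner_lid 0.57 [445. 180.] [0.552 0.24  0.08 ]
outer_lid 0.77 [217. 204.] [ 0.561 -0.295  0.03 ]
hub 0.9 [295. 282.] [ 0.785 -0.114  0.07 ]
tape 0.77 [156. 237.] [ 0.643 -0.428  0.026]
tape 0.49 [296. 281.] [ 0.763 -0.114  0.026]
spanner 0.59 [364. 283.] [0.762 0.034 0.   ]
side cam [ 0.423 -1.025  0.656]
carton 0.83 [264. 197.] [0.415 0.028 0.03 ]
carton 0.77 [234. 256.] [ 0.343 -0.21   0.03 ]
carton 0.74 [312. 155.] [0.566 0.258 0.03 ]
unit 0.92 [349. 150.] [0.662 0.16  0.085]
unit_drawer0_handle 0.85 [309. 156.] [0.553 0.215 0.047]
drawer_floor 0.83 [308. 156.] [0.555 0.269 0.022]
tin 0.59 [340. 203.] [ 0.596 -0.069  0.055]
inner_lid 0.58 [326. 267.] [ 0.524 -0.335  0.08 ]
hub 0.68 [412. 221.] [ 0.738 -0.192  0.07 ]
tape 0.75 [411. 328.] [ 0.659 -0.46   0.026]
spanner 0.71 [400. 196.] [0.781 0.032 0.   ]
```

View pics/scene.png

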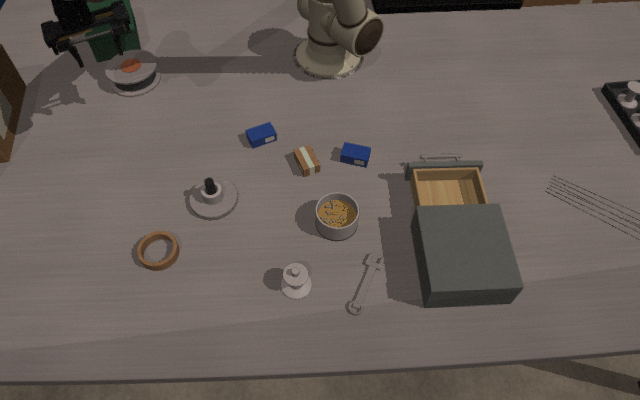

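View pics/side.png

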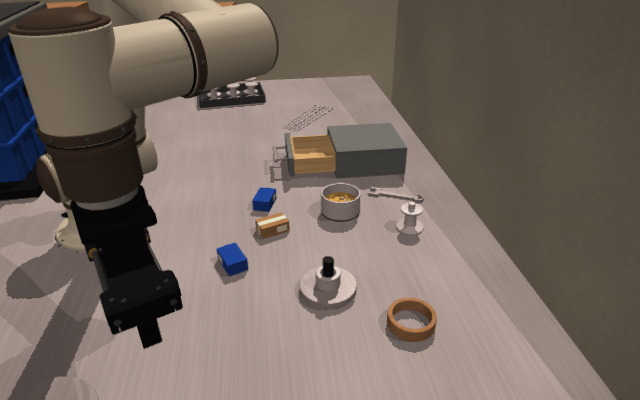

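```bash
cat >> h.py <<'E'
from scipy.optimize import minimize
def place(P,q):
    c,s=np.cos(q[2]),np.sin(q[2]); P=np.array(P); return np.c_[q[0]+c*P[:,0]-s*P[:,1],q[1]+s*P[:,0]+c*P[:,1],P[:,2]]
def box(x0,x1,y0,y1,z0,z1): return [(x,y,z) for x in(x0,x1) for y in(y0,y1) for z in(z0,z1)]
def cyl(r,z0,z1): return [(r*np.cos(a),r*np.sin(a),z) for a in np.linspace(0,6.28,40) for z in(z0,z1)]
def mask(p,parts,q,S=4):
    m=np.zeros((400*S,640*S),np.uint8)
    for P in parts:
        uv=np.array([proj(p,X) for X in place(P,q)]); uv=(uv*S+S/2).round().astype(np.int32)
        cv2.fillConvexPoly(m,cv2.convexHull(uv),1)
    return cv2.resize(m.astype(np.float32),(640,400),interpolation=cv2.INTER_AREA)
def fit(views,parts,q0,steps):
    def cost(v):
        q=np.r_[v,0][:3] if len(v)<3 else v; c=0
        for p,r in views:
            P=parts(q) if callable(parts) else parts
            m=mask(p,P,q); c+=1-np.minimum(m,r).sum()/np.maximum(m,r).sum()
        return c/len(views)
    q0=np.array(q0,float); sim=np.vstack([q0]+[q0+np.eye(len(q0))[i]*steps[i] for i in range(len(q0))])
    o=minimize(cost,q0,method="Nelder-Mead",options=dict(initial_simplex=sim,xatol=2e-4,fatol=1e-4,maxfev=150)); return o.x,o.fun
def region(p,n,near):
    c=regions_of(p,n); c=[d for d in c if np.hypot(*(np.array(d["centre"])-near))<25]
    return (p,np.array(c[0]["region"],np.float32)) if c else None
CART=[box(-.035,.035,-.0225,.0225,0,.03)]
TIN=[cyl(.05,0,.055)]
LIDS=[cyl(.058,.004,.018),cyl(.025,.018,.048),cyl(.011,.048,.08)]
OUT=[cyl(.058,.004,.018),cyl(.025,.018,.048)]
def UNIT(q):
    d=q[3]; return [box(-.095,.095,-.095,.095,0,.085),box(-.095-d,-.08,-.08,.08,.02,.063)]
E
python3 - <<'E'
from h import *
np.set_printoptions(precision=4,suppress=True)
p,s=capture("scene"),capture("side")
def go(n,a,b,parts,q0s,st):
    v=[x for x in(a and region(p,n,a),b and region(s,n,b)) if x]
    for V in ([v]+([[x] for x in v] if len(v)>1 else [])):
        print(n,len(V),[x[1].sum() for x in V],*min((fit(V,parts,q,st) for q in q0s),key=lambda t:t[1]))
go("carton",(306,160),(272,226),CART,[(.438,-.08,a) for a in(0,.8,1.57,2.4)],(.01,.01,.3))
go("tin",(337,215),(340,203),TIN,[(.624,-.02)],(.01,.01))
go("outer_lid",(212,196),(328,285),OUT,[(.545,-.3)],(.01,.01))
go("inner_lid",(210,187),(328,267),[cyl(.011,.048,.08)],[(.545,-.3)],(.01,.01))
for w in(p,s):
    r=region(w,"unit",(460,237) if w is p else (349,150)); cv2.imwrite(f"pics/u{w is p}.png",r[1]*255)
go("unit",(460,237),(349,150),UNIT,[(.72,.24,0,.12)],(.01,.01,.1,.02))
for w,nr in((p,(440,157)),(s,(280,156))):
  for d in regions_of(w,"unit_drawer0_handle")[:2]:
    y,x=np.nonzero(d["region"]); print("h",d["conf"],len(x),x.min(),x.max(),y.min(),y.max())
E
```

```text
carton 1 [np.float32(565.0)] [ 0.4243 -0.0797  3.4836] 0.05249708890914917
tin 2 [np.float32(1830.0), np.float32(1429.0)] [ 0.6039 -0.0162] 0.04353111982345581
tin 1 [np.float32(1830.0)] [ 0.6038 -0.0159] 0.03454810380935669
tin 1 [np.float32(1429.0)] [ 0.6044 -0.0169] 0.05116015672683716
outer_lid 2 [np.float32(1439.0), np.float32(1955.0)] [ 0.5285 -0.3102] 0.11613240838050842
outer_lid 1 [np.float32(1439.0)] [ 0.5286 -0.3089] 0.1325087547302246
outer_lid 1 [np.float32(1955.0)] [ 0.5288 -0.3114] 0.09067720174789429
inner_lid 2 [np.float32(137.0), np.float32(197.0)] [ 0.5296 -0.3091] 0.20094233751296997
inner_lid 1 [np.float32(137.0)] [ 0.5315 -0.3084] 0.1459975242614746
inner_lid 1 [np.float32(197.0)] [ 0.5286 -0.3137] 0.10145348310470581
unit 2 [np.float32(13374.0), np.float32(5604.0)] [ 0.732   0.251  -0.0066  0.1578] 0.061806172132492065
unit 1 [np.float32(13374.0)] [ 0.7322  0.2513 -0.0087  0.161 ] 0.04611492156982422
unit 1 [np.float32(5604.0)] [ 0.7284  0.2448 -0.0067  0.1465] 0.06736975908279419
h 0.72 3566 404 488 153 205
h 0.28 581 294 319 144 175
h 0.59 1957 272 335 133 176[ WARN:0@6.960] global loadsave.cpp:1063 imwrite_ Unsupported depth image for selected encoder is fallbacked to CV_8U.
```

```bash
python3 - <<'E'
from h import *
np.set_printoptions(precision=4,suppress=True)
s=sense();R=np.array(s["ee_rot"]);print(R,s["time_s"],s["gripper_width"])
y=np.degrees(np.arctan2(R[1,1],R[0,1]));print("tool y az",y)
p=capture("scene")
print("panel top",at(p,(406,164),.073),at(p,(481,162),.073),"panel back",at(p,(412,169),.073),at(p,(482,166),.073),"handle",at(p,(440,157),.047),"carc",at(p,(416,208),.085),at(p,(499,205),.085))
c=cv2.resize(p["color"][140:310,390:530],None,fx=5,fy=5*.7,interpolation=cv2.INTER_CUBIC);c=cv2.resize(p["color"][140:260,395:515],None,fx=5,fy=5,interpolation=cv2.INTER_CUBIC)
cv2.imwrite("pics/drw.png",c[:,:,::-1])
E
```

```text
[[-0.9144 -0.4049 -0.    ]
 [-0.4049  0.9144  0.    ]
 [ 0.      0.     -1.    ]] 1.9 1.0041812924160916
tool y az 113.8826330546289
panel top [0.4943 0.1573 0.073 ] [0.4955 0.3414 0.073 ] panel back [0.5099 0.1693 0.073 ] [0.5078 0.3409 0.073 ] handle [0.4553 0.2533 0.047 ] carc [0.6281 0.1574 0.085 ] [0.6289 0.3469 0.085 ]
```

View pics/drw.png

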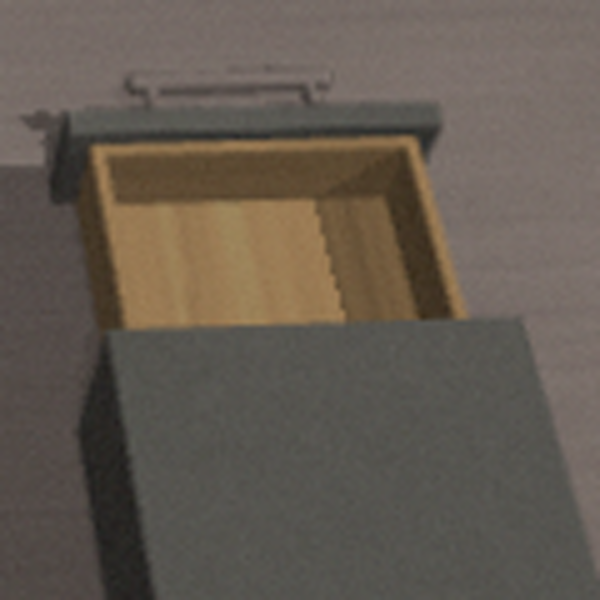

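```bash
python3 -m pendant '[{"x":0.45,"y":1,"rz":-0.024,"claw":1},{"x":0.45,"y":1,"rz":-0.024,"claw":1},{"x":0.45,"y":1,"rz":-0.024,"claw":1},{"x":0.45,"y":1,"rz":-0.024,"claw":1},{"x":0.45,"y":1,"rz":-0.024,"claw":1},{"x":0.45,"y":1,"rz":-0.024,"claw":1},{"x":0.45,"y":1,"rz":-0.024,"claw":1},{"x":0.45,"y":1,"rz":-0.024,"claw":1}]'
python3 -m pendant '[{"x":0.234,"y":0.964,"claw":1},{"x":0.234,"y":0.964,"claw":1},{"x":0.234,"y":0.964,"claw":1},{"x":0.234,"y":0.964,"claw":1},{"x":0.234,"y":0.964,"claw":1},{"x":0.234,"y":0.964,"claw":1},{"x":0.234,"y":0.964,"claw":1},{"x":0.234,"y":0.964,"claw":1}]'
python3 - <<'E'
from h import *
np.set_printoptions(precision=4,suppress=True)
p=capture("wrist");save(p,"w1")
print(sense()["tcp_pos"],sense()["time_s"])
for d in regions_of(p,"carton")[:3]:
    print(d["conf"],np.array(d["centre"]),at(p,d["centre"],.03))
    q=[fit([(p,np.array(d["region"],np.float32))],CART,tuple(at(p,d["centre"],.03)[:2])+(a,),(.01,.01,.2)) for a in(.34,1.2)]
    print(q)
E
```

```text
[ 0.2531 -0.5715  0.2226] 2.0$[0]: bad value
$[0]: bad value
```

View pics/w1.png

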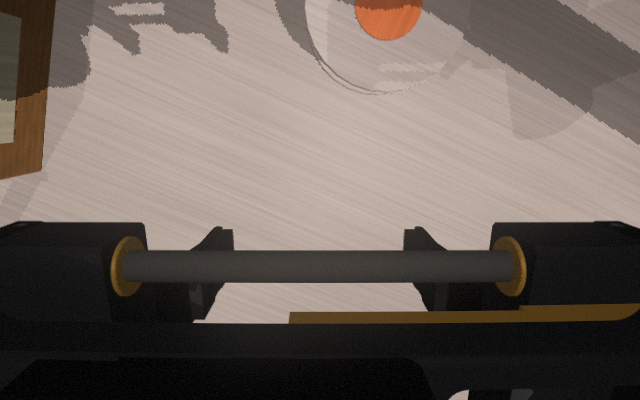

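The wrist view shows only the bench near the start pose (fingers at rows 220–320). The move was refused, probably because a row needs every key.

```bash
python3 -m pendant '[{"x":0.45,"y":1,"z":0,"rx":0,"ry":0,"rz":-0.024,"claw":1},{"x":0.45,"y":1,"z":0,"rx":0,"ry":0,"rz":-0.024,"claw":1},{"x":0.45,"y":1,"z":0,"rx":0,"ry":0,"rz":-0.024,"claw":1},{"x":0.45,"y":1,"z":0,"rx":0,"ry":0,"rz":-0.024,"claw":1},{"x":0.45,"y":1,"z":0,"rx":0,"ry":0,"rz":-0.024,"claw":1},{"x":0.45,"y":1,"z":0,"rx":0,"ry":0,"rz":-0.024,"claw":1},{"x":0.45,"y":1,"z":0,"rx":0,"ry":0,"rz":-0.024,"claw":1},{"x":0.45,"y":1,"z":0,"rx":0,"ry":0,"rz":-0.024,"claw":1}]'
```

```text
time_s: 3.05
tcp_pos: [0.3652, -0.3222, 0.2224]
ee_rot: [[-0.943, -0.333, -0.0], [-0.333, 0.943, 0.0], [0.0, 0.0, -1.0]]
wrist_force: [0.2, 0.6, 0.5]
gripper_width: 1.002
gripper_force: 0.0
```

```bash
python3 - <<'E'
from h import *
np.set_printoptions(precision=4,suppress=True)
p=capture("wrist");t=np.array(sense()["tcp_pos"])
for uv in((320,110),(320,200),(320,280)): print(at(p,uv,.03)-t)
E
```

```text
[-0.0674 -0.0211 -0.1924]
[ 0.0217  0.0105 -0.1924]
[ 0.1116  0.0424 -0.1924]
```

```bash
python3 -m pendant '[{"x":0.38,"y":1,"z":0,"rx":0,"ry":0,"rz":0,"claw":1},{"x":0.38,"y":1,"z":0,"rx":0,"ry":0,"rz":0,"claw":1},{"x":0.38,"y":1,"z":0,"rx":0,"ry":0,"rz":0,"claw":1},{"x":0.38,"y":1,"z":0,"rx":0,"ry":0,"rz":0,"claw":1},{"x":0.38,"y":1,"z":0,"rx":0,"ry":0,"rz":0,"claw":1},{"x":0.38,"y":1,"z":0,"rx":0,"ry":0,"rz":0,"claw":1},{"x":0.38,"y":1,"z":0,"rx":0,"ry":0,"rz":0,"claw":1},{"x":0.38,"y":1,"z":0,"rx":0,"ry":0,"rz":0,"claw":1}]'
python3 - <<'E'
from h import *
np.set_printoptions(precision=4,suppress=True)
p=capture("wrist");save(p,"w2");t=np.array(sense()["tcp_pos"])
for d in regions_of(p,"carton")[:3]:
    c=at(p,d["centre"],.03);r=np.array(d["region"]);print(d["conf"],d["centre"],c,r.sum(),np.median(p["color"][r],axis=0))
    if d["conf"]>.4: print(*fit([(p,r.astype(np.float32))],CART,(c[0],c[1],.34),(.01,.01,.2)))
E
```

```text
time_s: 4.1
tcp_pos: [0.4601, -0.0727, 0.2225]
ee_rot: [[-0.943, -0.333, -0.0], [-0.333, 0.943, -0.0], [0.0, -0.0, -1.0]]
wrist_force: [0.6, -0.1, -0.2]
gripper_width: 0.997
gripper_force: 0.0
0.8 [238.2, 20.9] [ 0.3397 -0.1965  0.03  ] 3411 [ 36.  83. 181.]
[ 0.3267 -0.2141  0.4157] 0.31257981061935425
0.55 [433.1, 169.4] [0.4101 0.0401 0.03  ] 3094 [ 63. 100. 192.]
[0.4115 0.0444 1.264 ] 0.030955791473388672
```

View pics/w2.png

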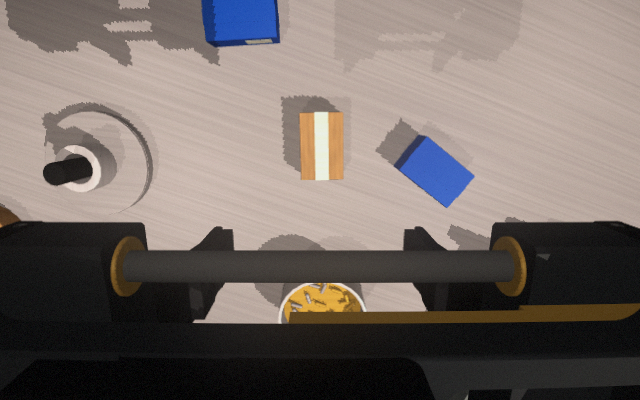

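The wrist picture shows the brown carton at (322,146), square to the image, with a blue look-alike at (436,172) well clear of the fingers.

```bash
python3 - <<'E'
from h import *
np.set_printoptions(precision=4,suppress=True)
p=capture("wrist");s=sense();t=np.array(s["tcp_pos"])
C=[at(p,u,.03) for u in((299.5,111.5),(343,111.5),(344,180.5),(300.5,180.5))]
c=np.mean(C,axis=0);d=C[0]-C[3]; print(c,np.linalg.norm(d),np.linalg.norm(C[1]-C[0]),np.degrees(np.arctan2(-d[1],-d[0])))
print("norm shift",(c-t)/.25,s["time_s"])
E
```

```text
[ 0.4274 -0.0794  0.03  ] 0.07164325700311674 0.04437562996371042 19.57625655421237
norm shift [-0.1318 -0.0283 -0.7704] 4.25
```

```bash
python3 -m pendant '[{"x":-0.13,"y":-0.028,"z":-0.2,"rx":0,"ry":0,"rz":0,"claw":0.75},{"x":-0.13,"y":-0.028,"z":-0.4,"rx":0,"ry":0,"rz":0,"claw":0.75},{"x":-0.13,"y":-0.028,"z":-0.6,"rx":0,"ry":0,"rz":0,"claw":0.75},{"x":-0.13,"y":-0.028,"z":-0.75,"rx":0,"ry":0,"rz":0,"claw":0.75},{"x":-0.13,"y":-0.028,"z":-0.866,"rx":0,"ry":0,"rz":0,"claw":0.75},{"x":-0.13,"y":-0.028,"z":-0.866,"rx":0,"ry":0,"rz":0,"claw":0.75},{"x":-0.13,"y":-0.028,"z":-0.866,"rx":0,"ry":0,"rz":0,"claw":0.2},{"x":-0.13,"y":-0.028,"z":-0.866,"rx":0,"ry":0,"rz":0,"claw":0.2}]'
```

```text
time_s: 5.25
tcp_pos: [0.4292, -0.0783, 0.0074]
ee_rot: [[-0.942, -0.335, 0.003], [-0.335, 0.942, 0.001], [-0.003, -0.001, -1.0]]
wrist_force: [0.0, -0.2, 0.3]
gripper_width: 0.603
gripper_force: 0.0
```

```bash
python3 -m pendant '[{"x":0,"y":0,"z":0,"rx":0,"ry":0,"rz":0,"claw":0.2},{"x":0,"y":0,"z":0,"rx":0,"ry":0,"rz":0,"claw":0.2},{"x":0,"y":0,"z":0,"rx":0,"ry":0,"rz":0,"claw":0.2},{"x":0,"y":0,"z":0.1,"rx":0,"ry":0,"rz":0,"claw":0.2},{"x":0,"y":0,"z":0.25,"rx":0,"ry":0,"rz":0,"claw":0.2},{"x":0,"y":0,"z":0.4,"rx":0,"ry":0,"rz":0,"claw":0.2},{"x":0,"y":0,"z":0.5,"rx":0,"ry":0,"rz":0,"claw":0.2},{"x":0,"y":0,"z":0.5,"rx":0,"ry":0,"rz":0,"claw":0.2}]'
python3 - <<'E'
from h import *
np.set_printoptions(precision=4,suppress=True)
p=capture("scene")
for n,u,z in(("innertop",(415,171),.063),("",(478,168),.063),("innerfloor",(418,180),.022),("",(472,178),.022),("wallL",(416,205),.063),("wallR",(486,203),.063),("handle",(441,156.4),.047)):print(n,at(p,u,z))
s=sense();print(s["gripper_width"]*87,s["gripper_force"],s["tcp_pos"])
E
```

```text
time_s: 6.25
tcp_pos: [0.429, -0.0782, 0.1327]
ee_rot: [[-0.942, -0.335, 0.005], [-0.335, 0.942, 0.001], [-0.005, -0.001, -1.0]]
wrist_force: [0.3, 0.2, -2.0]
gripper_width: 0.514
gripper_force: 30.0
innertop [0.5086 0.1784 0.063 ]
 [0.5059 0.3342 0.063 ]
innerfloor [0.5057 0.1933 0.022 ]
 [0.5053 0.3302 0.022 ]
wallL [0.6058 0.1648 0.063 ]
wallR [0.6078 0.3284 0.063 ]
handle [0.4534 0.2562 0.047 ]
44.814737398056124 29.99430662021041 [ 0.4278 -0.0783  0.1312]
```

```bash
python3 -m pendant '[{"x":0.08,"y":0.2,"z":0,"rx":0,"ry":0,"rz":-0.03,"claw":0.2},{"x":0.16,"y":0.4,"z":0,"rx":0,"ry":0,"rz":-0.06,"claw":0.2},{"x":0.24,"y":0.6,"z":0,"rx":0,"ry":0,"rz":-0.09,"claw":0.2},{"x":0.32,"y":0.8,"z":0,"rx":0,"ry":0,"rz":-0.109,"claw":0.2},{"x":0.42,"y":0.95,"z":0,"rx":0,"ry":0,"rz":-0.109,"claw":0.2},{"x":0.48,"y":1,"z":0,"rx":0,"ry":0,"rz":-0.109,"claw":0.2},{"x":0.54,"y":1,"z":0,"rx":0,"ry":0,"rz":-0.109,"claw":0.2},{"x":0.54,"y":1,"z":0,"rx":0,"ry":0,"rz":-0.109,"claw":0.2}]'
```

```text
time_s: 7.3
tcp_pos: [0.563, 0.1706, 0.1294]
ee_rot: [[-1.0, 0.002, -0.002], [0.002, 1.0, -0.001], [0.002, -0.001, -1.0]]
wrist_force: [0.2, -0.5, -1.3]
gripper_width: 0.513
gripper_force: 30.0
```

```bash
python3 -m pendant '[{"x":0,"y":0.16,"z":0,"rx":0,"ry":0,"rz":0,"claw":0.2},{"x":0,"y":0.32,"z":0,"rx":0,"ry":0,"rz":0,"claw":0.2},{"x":0,"y":0.32,"z":0,"rx":0,"ry":0,"rz":0,"claw":0.2},{"x":0,"y":0.32,"z":-0.1,"rx":0,"ry":0,"rz":0,"claw":0.2},{"x":0,"y":0.32,"z":-0.2,"rx":0,"ry":0,"rz":0,"claw":0.2},{"x":0,"y":0.32,"z":-0.28,"rx":0,"ry":0,"rz":0,"claw":0.2},{"x":0,"y":0.32,"z":-0.28,"rx":0,"ry":0,"rz":0,"claw":0.2},{"x":0,"y":0.32,"z":-0.28,"rx":0,"ry":0,"rz":0,"claw":0.2}]'
python3 - <<'E'
from h import *
p=capture("scene");c=cv2.resize(p["color"][120:260,370:530],None,fx=4,fy=4,interpolation=cv2.INTER_CUBIC);cv2.imwrite("pics/p1.png",c[:,:,::-1])
E
```

```text
time_s: 8.3
tcp_pos: [0.5634, 0.2509, 0.0619]
ee_rot: [[-1.0, 0.002, 0.001], [0.002, 1.0, 0.0], [-0.001, 0.0, -1.0]]
wrist_force: [0.5, 0.8, -0.5]
gripper_width: 0.514
gripper_force: 30.0
```

View pics/p1.png

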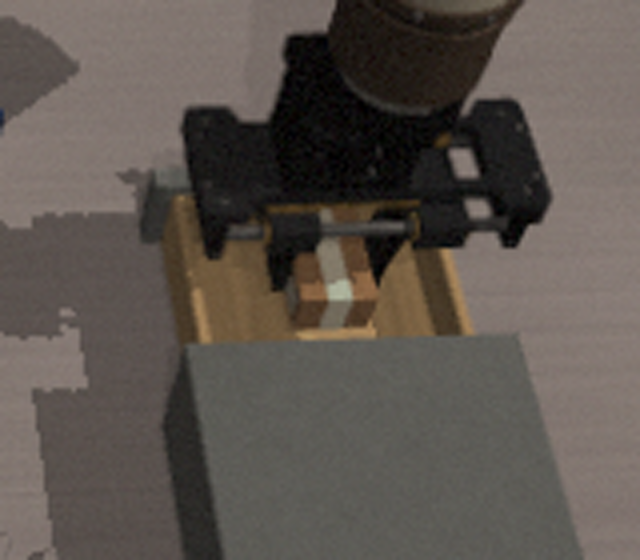

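Carton is hanging between the drawer walls (crop (335,280)), clear on all sides; lowering.

```bash
python3 -m pendant '[{"x":0,"y":0,"z":-0.04,"rx":0,"ry":0,"rz":0,"claw":0.2},{"x":0,"y":0,"z":-0.08,"rx":0,"ry":0,"rz":0,"claw":0.2},{"x":0,"y":0,"z":-0.11,"rx":0,"ry":0,"rz":0,"claw":0.2},{"x":0,"y":0,"z":-0.12,"rx":0,"ry":0,"rz":0,"claw":0.2},{"x":0,"y":0,"z":-0.126,"rx":0,"ry":0,"rz":0,"claw":0.2},{"x":0,"y":0,"z":-0.13,"rx":0,"ry":0,"rz":0,"claw":0.2},{"x":0,"y":0,"z":-0.132,"rx":0,"ry":0,"rz":0,"claw":0.2},{"x":0,"y":0,"z":-0.132,"rx":0,"ry":0,"rz":0,"claw":0.2}]'
```

```text
time_s: 9.35
tcp_pos: [0.5637, 0.2516, 0.0293]
ee_rot: [[-1.0, 0.001, 0.002], [0.001, 1.0, 0.0], [-0.002, 0.0, -1.0]]
wrist_force: [0.3, -3.1, 5.3]
gripper_width: 0.515
gripper_force: 30.0
```

```bash
python3 -m pendant '[{"x":0,"y":0,"z":0,"rx":0,"ry":0,"rz":0,"claw":0.65},{"x":0,"y":0,"z":0,"rx":0,"ry":0,"rz":0,"claw":0.75},{"x":0,"y":0,"z":0,"rx":0,"ry":0,"rz":0,"claw":0.75},{"x":0,"y":0,"z":0.1,"rx":0,"ry":0,"rz":0,"claw":0.75},{"x":0,"y":0,"z":0.25,"rx":0,"ry":0,"rz":0,"claw":0.75},{"x":0,"y":0,"z":0.4,"rx":0,"ry":0,"rz":0,"claw":0.5},{"x":-0.15,"y":0,"z":0.4,"rx":0,"ry":0,"rz":0,"claw":0},{"x":-0.35,"y":0,"z":0.4,"rx":0,"ry":0,"rz":0,"claw":0}]'
```

```text
time_s: 10.35
tcp_pos: [0.4753, 0.2518, 0.1281]
ee_rot: [[-1.0, 0.002, 0.001], [0.002, 1.0, 0.001], [-0.001, 0.001, -1.0]]
wrist_force: [-0.6, 1.3, 0.8]
gripper_width: 0.493
gripper_force: 0.0
```

```bash
python3 -m pendant '[{"x":-0.235,"y":0,"z":0,"rx":0,"ry":0,"rz":0,"claw":0},{"x":-0.235,"y":0,"z":0,"rx":0,"ry":0,"rz":0,"claw":0},{"x":-0.235,"y":0,"z":-0.15,"rx":0,"ry":0,"rz":0,"claw":0},{"x":-0.235,"y":0,"z":-0.3,"rx":0,"ry":0,"rz":0,"claw":0},{"x":-0.235,"y":0,"z":-0.38,"rx":0,"ry":0,"rz":0,"claw":0},{"x":-0.235,"y":0,"z":-0.38,"rx":0,"ry":0,"rz":0,"claw":0},{"x":-0.16,"y":0,"z":-0.38,"rx":0,"ry":0,"rz":0,"claw":0},{"x":-0.12,"y":0,"z":-0.38,"rx":0,"ry":0,"rz":0,"claw":0}]'
python3 - <<'E'
from h import *
p=capture("scene");c=cv2.resize(p["color"][120:260,370:530],None,fx=4,fy=4,interpolation=cv2.INTER_CUBIC);cv2.imwrite("pics/p2.png",c[:,:,::-1])
E
```

```text
time_s: 11.35
tcp_pos: [0.4467, 0.2521, 0.0339]
ee_rot: [[-1.0, 0.002, 0.001], [0.002, 1.0, 0.001], [-0.001, 0.001, -1.0]]
wrist_force: [-0.9, -0.1, -0.1]
gripper_width: 0.001
gripper_force: 0.7
```

View pics/p2.png

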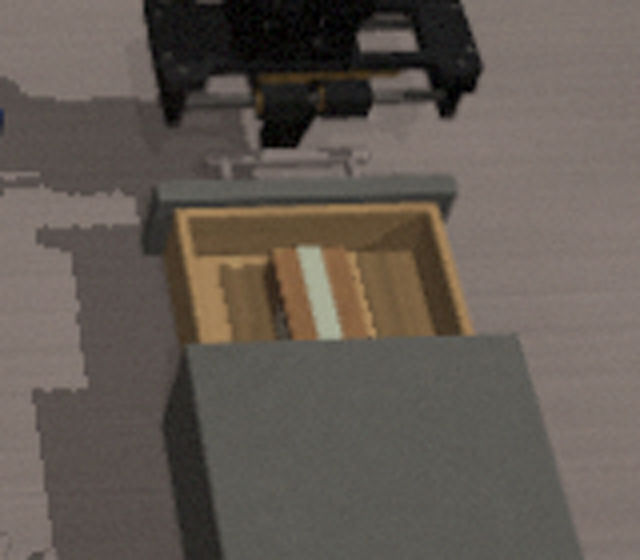

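The carton lies flat in the drawer (crop (320,290)) and the closed fingers are just in front of the handle (crop (290,150)). Now pushing it shut.

```bash
python3 -m pendant '[{"x":0.05,"y":0,"z":0,"rx":0,"ry":0,"rz":0,"claw":0},{"x":0.1,"y":0,"z":0,"rx":0,"ry":0,"rz":0,"claw":0},{"x":0.16,"y":0,"z":0,"rx":0,"ry":0,"rz":0,"claw":0},{"x":0.22,"y":0,"z":0,"rx":0,"ry":0,"rz":0,"claw":0},{"x":0.28,"y":0,"z":0,"rx":0,"ry":0,"rz":0,"claw":0},{"x":0.34,"y":0,"z":0,"rx":0,"ry":0,"rz":0,"claw":0},{"x":0.38,"y":0,"z":0,"rx":0,"ry":0,"rz":0,"claw":0},{"x":0.42,"y":0,"z":0,"rx":0,"ry":0,"rz":0,"claw":0}]'
python3 -m pendant '[{"x":0.01,"y":0,"z":0,"rx":0,"ry":0,"rz":0,"claw":0},{"x":0.02,"y":0,"z":0,"rx":0,"ry":0,"rz":0,"claw":0},{"x":0.03,"y":0,"z":0,"rx":0,"ry":0,"rz":0,"claw":0},{"x":0.04,"y":0,"z":0,"rx":0,"ry":0,"rz":0,"claw":0},{"x":0.05,"y":0,"z":0,"rx":0,"ry":0,"rz":0,"claw":0},{"x":0.05,"y":0,"z":0,"rx":0,"ry":0,"rz":0,"claw":0},{"x":0.05,"y":0,"z":0,"rx":0,"ry":0,"rz":0,"claw":0},{"x":0.05,"y":0,"z":0,"rx":0,"ry":0,"rz":0,"claw":0}]'
```

```text
time_s: 12.4
tcp_pos: [0.5511, 0.2514, 0.0329]
ee_rot: [[-1.0, 0.001, -0.0], [0.001, 1.0, -0.0], [0.0, -0.0, -1.0]]
wrist_force: [-1.9, -0.9, 0.4]
gripper_width: 0.003
gripper_force: 0.7
time_s: 13.4
tcp_pos: [0.5574, 0.2515, 0.0329]
ee_rot: [[-1.0, 0.001, -0.01], [0.001, 1.0, -0.003], [0.01, -0.003, -1.0]]
wrist_force: [-16.7, 5.3, 8.8]
gripper_width: 0.007
gripper_force: 8.3
```

```bash
python3 -m pendant '[{"x":-0.1,"y":0,"z":0,"rx":0,"ry":0,"rz":0,"claw":0},{"x":-0.15,"y":0,"z":0.1,"rx":0,"ry":0,"rz":0,"claw":0},{"x":-0.15,"y":0,"z":0.3,"rx":0,"ry":0,"rz":0,"claw":0},{"x":-0.15,"y":0,"z":0.5,"rx":0,"ry":0,"rz":0,"claw":0.3},{"x":-0.1,"y":-0.2,"z":0.65,"rx":0,"ry":0,"rz":0,"claw":0.6},{"x":0,"y":-0.45,"z":0.67,"rx":0,"ry":0,"rz":0,"claw":0.6},{"x":0,"y":-0.7,"z":0.67,"rx":0,"ry":0,"rz":0,"claw":0.6},{"x":0,"y":-0.95,"z":0.67,"rx":0,"ry":0,"rz":0,"claw":0.6}]'
python3 -m pendant '[{"x":0,"y":-0.25,"z":0,"rx":0,"ry":0,"rz":0,"claw":0.6},{"x":0,"y":-0.5,"z":0,"rx":0,"ry":0,"rz":0,"claw":0.6},{"x":0,"y":-0.75,"z":0,"rx":0,"ry":0,"rz":0,"claw":0.6},{"x":0.04,"y":-1,"z":0,"rx":0,"ry":0,"rz":0,"claw":0.6},{"x":0.04,"y":-1,"z":0,"rx":0,"ry":0,"rz":0,"claw":0.6},{"x":0.04,"y":-1,"z":0,"rx":0,"ry":0,"rz":0,"claw":0.6},{"x":0.04,"y":-1,"z":0,"rx":0,"ry":0,"rz":0,"claw":0.6},{"x":0.04,"y":-1,"z":0,"rx":0,"ry":0,"rz":0,"claw":0.6}]'
python3 - <<'E'
from h import *
np.set_printoptions(precision=4,suppress=True)
p=capture("wrist");s=capture("scene")
for d in search_frame(p,"inner_lid")[:2]: print(d,at(p,d["centre"],.064))
a=p["color"];b=s["color"][120:300,390:560];b=cv2.resize(b,(378,400),interpolation=cv2.INTER_CUBIC)
o=cv2.hconcat([cv2.resize(a,(640,400))[:,100:520],b]);cv2.imwrite("pics/m1.png",o[:,:,::-1]);print(sense()["tcp_pos"],sense()["time_s"])
E
```

```text
time_s: 14.4
tcp_pos: [0.5633, 0.0179, 0.201]
ee_rot: [[-1.0, 0.0, 0.002], [0.0, 1.0, 0.0], [-0.002, 0.0, -1.0]]
wrist_force: [0.8, 0.9, 0.4]
gripper_width: 0.488
gripper_force: 0.0
time_s: 15.4
tcp_pos: [0.5732, -0.2291, 0.2009]
ee_rot: [[-1.0, -0.001, 0.0], [-0.001, 1.0, -0.0], [-0.0, -0.0, -1.0]]
wrist_force: [-0.5, 0.1, 0.8]
gripper_width: 0.601
gripper_force: 0.0
{'centre': [229.3, 139.9], 'conf': 0.57} [ 0.5286 -0.3068  0.064 ]
[ 0.5732 -0.2295  0.2008] 15.55
```

View pics/m1.png

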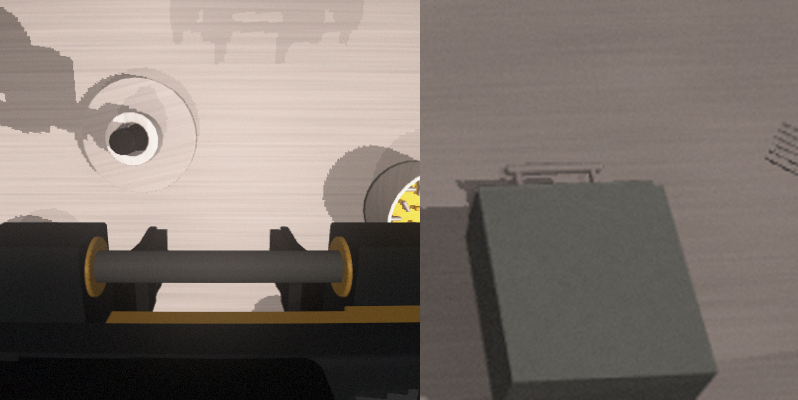

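Drawer is shut (right half, panel hidden beneath the carcass edge); lids show with the neck ring centred at crop (133,138), knob towards (122,139).

```bash
python3 - <<'E'
from h import *
np.set_printoptions(precision=4,suppress=True)
p=capture("wrist");t=np.array(sense()["tcp_pos"])
g=cv2.cvtColor(p["color"],cv2.COLOR_RGB2GRAY)
m=((g>225)).astype(np.uint8);m[:, :195]=0;m[:,275:]=0;m[:105]=0;m[175:]=0
n,l,st,c=cv2.connectedComponentsWithStats(m);i=1+np.argmax(st[1:,4]);cn=max(cv2.findContours((l==i).astype(np.uint8),0,1)[0],key=len)
print("bright",st[i],cv2.minEnclosingCircle(cn))
for n,uv,z in(("neck",(233.5,138.5),.048),("ring",cv2.minEnclosingCircle(cn)[0],.048),("plate",(238.5,134),.018)):
    q=at(p,uv,z);print(n,q,(q-t)/.25)
d=(g<50).astype(np.uint8);d[:,:205]=0;d[:,252:]=0;d[:120]=0;d[160:]=0
y,x=np.nonzero(d);print("knob px",x.min(),x.max(),y.min(),y.max())
for e in((x.min()+11.,139),):print(at(p,e,.08))
print("tcp",t)
# predicted knob silhouette for (0.5295,-.3095)
for q in((.5295,-.3095),):print(proj(p,(*q,.048)),proj(p,(*q,.08)),proj(p,(*q,.018)))
E
```

```text
bright [209 113  49  52 791] ((232.28150939941406, 138.1601104736328), 26.699121475219727)
neck [ 0.5284 -0.3074  0.048 ] [-0.1791 -0.3107 -0.6109]
ring [ 0.5281 -0.3085  0.048 ] [-0.1804 -0.3152 -0.6109]
plate [ 0.526  -0.3095  0.018 ] [-0.1886 -0.3192 -0.7309]Traceback (most recent call last):
  File "<stdin>", line 11, in <module>
    return umr_minimum(a, axis, None, out, keepdims, initial, where)
ValueError: zero-size array to reduction operation minimum which has no identity
```

```bash
python3 -m pendant '[{"x":-0.09,"y":-0.16,"z":-0.05,"rx":0,"ry":0,"rz":0,"claw":0.6},{"x":-0.178,"y":-0.316,"z":-0.1,"rx":0,"ry":0,"rz":0,"claw":0.6},{"x":-0.178,"y":-0.316,"z":-0.25,"rx":0,"ry":0,"rz":0,"claw":0.6},{"x":-0.178,"y":-0.316,"z":-0.4,"rx":0,"ry":0,"rz":0,"claw":0.6},{"x":-0.178,"y":-0.316,"z":-0.52,"rx":0,"ry":0,"rz":0,"claw":0.6},{"x":-0.178,"y":-0.316,"z":-0.588,"rx":0,"ry":0,"rz":0,"claw":0.6},{"x":-0.178,"y":-0.316,"z":-0.588,"rx":0,"ry":0,"rz":0,"claw":0.6},{"x":-0.178,"y":-0.316,"z":-0.588,"rx":0,"ry":0,"rz":0,"claw":0.6}]'
python3 -m pendant '[{"x":0,"y":0,"z":0,"rx":0,"ry":0,"rz":0,"claw":0.4},{"x":0,"y":0,"z":0,"rx":0,"ry":0,"rz":0,"claw":0.3},{"x":0,"y":0,"z":0,"rx":0,"ry":0,"rz":0,"claw":0.1},{"x":0,"y":0,"z":0,"rx":0,"ry":0,"rz":0,"claw":0},{"x":0,"y":0,"z":0,"rx":0,"ry":0,"rz":0,"claw":0},{"x":0,"y":0,"z":0,"rx":0,"ry":0,"rz":0,"claw":0},{"x":0,"y":0,"z":0,"rx":0,"ry":0,"rz":0,"claw":0},{"x":0,"y":0,"z":0,"rx":0,"ry":0,"rz":0,"claw":0}]'
```

```text
time_s: 16.6
tcp_pos: [0.5296, -0.3096, 0.0549]
ee_rot: [[-1.0, 0.0, 0.002], [0.0, 1.0, -0.001], [-0.002, -0.001, -1.0]]
wrist_force: [-0.5, -0.1, 1.1]
gripper_width: 0.602
gripper_force: 0.0
time_s: 17.6
tcp_pos: [0.5286, -0.3094, 0.0537]
ee_rot: [[-1.0, 0.001, 0.0], [0.001, 1.0, -0.0], [-0.0, -0.0, -1.0]]
wrist_force: [-0.7, -0.3, 2.1]
gripper_width: 0.234
gripper_force: 30.0
```

```bash
python3 - <<'E'
from h import *
p=capture("side");s=capture("scene")
a=cv2.resize(p["color"][200:330,250:400],(400,347),interpolation=cv2.INTER_CUBIC);b=cv2.resize(s["color"][130:230,150:265],(400,347),interpolation=cv2.INTER_CUBIC)
cv2.imwrite("pics/m2.png",cv2.hconcat([a,b])[:,:,::-1])
print(sense()["gripper_width"]*87,sense()["time_s"])
E
```

```text
20.425542704847608 17.7
```

View pics/m2.png

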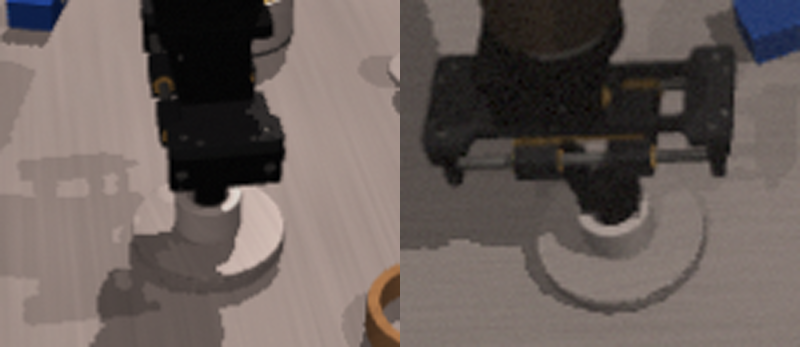

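Fingers are centred round the knob just above the neck; lifting.

```bash
python3 -m pendant '[{"x":0,"y":0,"z":0.05,"rx":0,"ry":0,"rz":0,"claw":0},{"x":0,"y":0,"z":0.15,"rx":0,"ry":0,"rz":0,"claw":0},{"x":0,"y":0,"z":0.28,"rx":0,"ry":0,"rz":0,"claw":0},{"x":0,"y":0,"z":0.4,"rx":0,"ry":0,"rz":0,"claw":0},{"x":0.05,"y":0.1,"z":0.4,"rx":0,"ry":0,"rz":0,"claw":0},{"x":0.1,"y":0.25,"z":0.4,"rx":0,"ry":0,"rz":0,"claw":0},{"x":0.15,"y":0.4,"z":0.4,"rx":0,"ry":0,"rz":0,"claw":0},{"x":0.2,"y":0.55,"z":0.4,"rx":0,"ry":0,"rz":0,"claw":0}]'
python3 -m pendant '[{"x":0.05,"y":0.15,"z":0,"rx":0,"ry":0,"rz":0,"claw":0},{"x":0.08,"y":0.3,"z":0,"rx":0,"ry":0,"rz":0,"claw":0},{"x":0.102,"y":0.45,"z":0,"rx":0,"ry":0,"rz":0,"claw":0},{"x":0.102,"y":0.57,"z":0,"rx":0,"ry":0,"rz":0,"claw":0},{"x":0.102,"y":0.623,"z":0,"rx":0,"ry":0,"rz":0,"claw":0},{"x":0.102,"y":0.623,"z":0,"rx":0,"ry":0,"rz":0,"claw":0},{"x":0.102,"y":0.623,"z":0,"rx":0,"ry":0,"rz":0,"claw":0},{"x":0.102,"y":0.623,"z":0,"rx":0,"ry":0,"rz":0,"claw":0}]'
python3 - <<'E'
from h import *
np.set_printoptions(precision=4,suppress=True)
p=capture("side");s=capture("scene");k=sense();t=np.array(k["tcp_pos"]);print(t,k["wrist_force"],k["gripper_width"],k["time_s"])
a=cv2.resize(p["color"][130:240,270:400],(400,338),interpolation=cv2.INTER_CUBIC);b=cv2.resize(s["color"][150:250,280:400],(400,338),interpolation=cv2.INTER_CUBIC)
cv2.imwrite("pics/m3.png",cv2.hconcat([a,b])[:,:,::-1])
E
```

```text
time_s: 18.7
tcp_pos: [0.5782, -0.1704, 0.1534]
ee_rot: [[-1.0, 0.002, -0.001], [0.002, 1.0, 0.001], [0.001, 0.001, -1.0]]
wrist_force: [-0.0, 0.1, -1.2]
gripper_width: 0.236
gripper_force: 30.0
time_s: 19.7
tcp_pos: [0.6039, -0.0171, 0.1535]
ee_rot: [[-1.0, 0.003, -0.0], [0.003, 1.0, -0.0], [0.0, -0.0, -1.0]]
wrist_force: [-0.4, -0.1, -2.9]
gripper_width: 0.238
gripper_force: 30.0
[ 0.604  -0.0169  0.1535] [ 0.7688  0.507  -2.9541] 0.23392352521717666 19.8
```

View pics/m3.png

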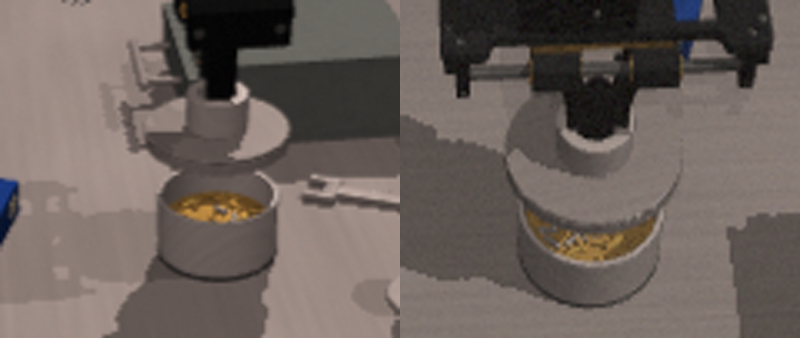

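```bash
python3 - <<'E'
from h import *
np.set_printoptions(precision=1,suppress=True)
p=capture("side");s=capture("scene")
z=.0998
for n,w,f in(("side",p,(270,130,.325,0)),("scene",s,(280,150,.3,400))):
    for nm,P,q in(("lid",cyl(.058,z+.004,z+.018),(.604,-.0165,0)),("tin",TIN[0],(.604,-.0162,0))):
        u=np.array([proj(w,X) for X in place(P,q)]); c=(u-[f[0],f[1]])/f[2]+[f[3],0]; print(n,nm,c.min(0),c.max(0))
E
```

```text
side lid [142.2  89.9] [287.4 173.5]
side tin [152.7 160.2] [274.5 279.5]
scene lid [502.6  74. ] [680.9 232. ]
scene tin [515.4 137.7] [662.  301.6]
```

Lid and tin are concentric to within a millimetre (side: lid 147–291, tin 158–278, both offset +4.5 from prediction). Lowering.

```bash
python3 -m pendant '[{"x":0,"y":0,"z":-0.06,"rx":0,"ry":0,"rz":0,"claw":0},{"x":0,"y":0,"z":-0.12,"rx":0,"ry":0,"rz":0,"claw":0},{"x":0,"y":0,"z":-0.15,"rx":0,"ry":0,"rz":0,"claw":0},{"x":0,"y":0,"z":-0.165,"rx":0,"ry":0,"rz":0,"claw":0},{"x":0,"y":0,"z":-0.175,"rx":0,"ry":0,"rz":0,"claw":0},{"x":0,"y":0,"z":-0.185,"rx":0,"ry":0,"rz":0,"claw":0},{"x":0,"y":0,"z":-0.195,"rx":0,"ry":0,"rz":0,"claw":0},{"x":0,"y":0,"z":-0.2,"rx":0,"ry":0,"rz":0,"claw":0}]'
```

```text
time_s: 20.9
tcp_pos: [0.604, -0.0161, 0.1035]
ee_rot: [[-1.0, 0.001, 0.0], [0.001, 1.0, 0.0], [-0.0, 0.0, -1.0]]
wrist_force: [-0.1, 0.1, -3.2]
gripper_width: 0.239
gripper_force: 30.0
```

```bash
python3 -m pendant '[{"x":0,"y":0,"z":-0.006,"rx":0,"ry":0,"rz":0,"claw":0},{"x":0,"y":0,"z":-0.01,"rx":0,"ry":0,"rz":0,"claw":0},{"x":0,"y":0,"z":-0.014,"rx":0,"ry":0,"rz":0,"claw":0},{"x":0,"y":0,"z":-0.018,"rx":0,"ry":0,"rz":0,"claw":0},{"x":0,"y":0,"z":-0.02,"rx":0,"ry":0,"rz":0,"claw":0},{"x":0,"y":0,"z":-0.02,"rx":0,"ry":0,"rz":0,"claw":0},{"x":0,"y":0,"z":-0.02,"rx":0,"ry":0,"rz":0,"claw":0},{"x":0,"y":0,"z":-0.02,"rx":0,"ry":0,"rz":0,"claw":0}]'
```

```text
time_s: 21.9
tcp_pos: [0.6041, -0.0161, 0.0989]
ee_rot: [[-1.0, 0.001, 0.0], [0.001, 1.0, -0.0], [-0.0, -0.0, -1.0]]
wrist_force: [-0.5, 0.9, 0.6]
gripper_width: 0.239
gripper_force: 30.0
```

```bash
python3 -m pendant '[{"x":0,"y":0,"z":0,"rx":0,"ry":0,"rz":0,"claw":0.3},{"x":0,"y":0,"z":0,"rx":0,"ry":0,"rz":0,"claw":0.6},{"x":0,"y":0,"z":0.02,"rx":0,"ry":0,"rz":0,"claw":0.85},{"x":0,"y":0,"z":0.02,"rx":0,"ry":0,"rz":0,"claw":0.85},{"x":0,"y":0,"z":0.02,"rx":0,"ry":0,"rz":0,"claw":0.85},{"x":0,"y":0,"z":0.02,"rx":0,"ry":0,"rz":0,"claw":0.85},{"x":0,"y":0,"z":0.02,"rx":0,"ry":0,"rz":0,"claw":0.85},{"x":0,"y":0,"z":0.02,"rx":0,"ry":0,"rz":0,"claw":0.85}]'
```

```text
time_s: 22.9
tcp_pos: [0.604, -0.0161, 0.1035]
ee_rot: [[-1.0, 0.001, -0.0], [0.001, 1.0, -0.0], [0.0, -0.0, -1.0]]
wrist_force: [-0.2, 0.1, -0.9]
gripper_width: 0.844
gripper_force: 0.0
```

```bash
python3 -m pendant '[{"x":0,"y":0,"z":-0.03,"rx":0,"ry":0,"rz":0,"claw":0.85},{"x":0,"y":0,"z":-0.07,"rx":0,"ry":0,"rz":0,"claw":0.85},{"x":0,"y":0,"z":-0.11,"rx":0,"ry":0,"rz":0,"claw":0.85},{"x":0,"y":0,"z":-0.136,"rx":0,"ry":0,"rz":0,"claw":0.85},{"x":0,"y":0,"z":-0.136,"rx":0,"ry":0,"rz":0,"claw":0.85},{"x":0,"y":0,"z":-0.136,"rx":0,"ry":0,"rz":0,"claw":0.65},{"x":0,"y":0,"z":-0.136,"rx":0,"ry":0,"rz":0,"claw":0.4},{"x":0,"y":0,"z":-0.136,"rx":0,"ry":0,"rz":0,"claw":0.3}]'
python3 -m pendant '[{"x":0,"y":0,"z":0,"rx":0,"ry":0,"rz":0,"claw":0.3},{"x":0,"y":0,"z":0,"rx":0,"ry":0,"rz":0,"claw":0.3},{"x":0,"y":0,"z":0,"rx":0,"ry":0,"rz":0,"claw":0.3},{"x":0,"y":0,"z":0,"rx":0,"ry":0,"rz":0,"claw":0.3},{"x":0,"y":0,"z":0,"rx":0,"ry":0,"rz":0,"claw":0.3},{"x":0,"y":0,"z":0,"rx":0,"ry":0,"rz":0,"claw":0.3},{"x":0,"y":0,"z":0,"rx":0,"ry":0,"rz":0,"claw":0.3},{"x":0,"y":0,"z":0,"rx":0,"ry":0,"rz":0,"claw":0.3}]'
```

```text
time_s: 23.9
tcp_pos: [0.6042, -0.016, 0.0699]
ee_rot: [[-1.0, 0.001, 0.001], [0.001, 1.0, 0.0], [-0.001, 0.0, -1.0]]
wrist_force: [0.2, 0.6, -0.5]
gripper_width: 0.595
gripper_force: 0.0
time_s: 24.9
tcp_pos: [0.6042, -0.0161, 0.0698]
ee_rot: [[-1.0, 0.001, 0.0], [0.001, 1.0, -0.0], [-0.0, -0.0, -1.0]]
wrist_force: [-1.0, 0.4, 4.7]
gripper_width: 0.562
gripper_force: 30.0
```

```bash
python3 -m pendant '[{"x":0,"y":0,"z":0.03,"rx":0,"ry":0,"rz":0,"claw":0.3},{"x":0,"y":0,"z":0.08,"rx":0,"ry":0,"rz":0,"claw":0.3},{"x":0,"y":0,"z":0.15,"rx":0,"ry":0,"rz":0,"claw":0.3},{"x":0,"y":0,"z":0.22,"rx":0,"ry":0,"rz":0,"claw":0.3},{"x":0,"y":0,"z":0.3,"rx":0,"ry":0,"rz":0,"claw":0.3},{"x":0,"y":0,"z":0.38,"rx":0,"ry":0,"rz":0,"claw":0.3},{"x":0,"y":0,"z":0.44,"rx":0,"ry":0,"rz":0,"claw":0.3},{"x":0,"y":0,"z":0.46,"rx":0,"ry":0,"rz":0,"claw":0.3}]'
python3 - <<'E'
from h import *
p=capture("side");s=capture("scene")
a=cv2.resize(p["color"][90:240,270:430],(400,375),interpolation=cv2.INTER_CUBIC);b=cv2.resize(s["color"][130:280,260:420],(400,375),interpolation=cv2.INTER_CUBIC)
cv2.imwrite("pics/m4.png",cv2.hconcat([a,b])[:,:,::-1])
E
```

```text
time_s: 25.9
tcp_pos: [0.6043, -0.016, 0.1857]
ee_rot: [[-1.0, 0.001, 0.002], [0.001, 1.0, 0.0], [-0.002, 0.0, -1.0]]
wrist_force: [-0.1, -0.1, -0.4]
gripper_width: 0.564
gripper_force: 30.0
```

View pics/m4.png

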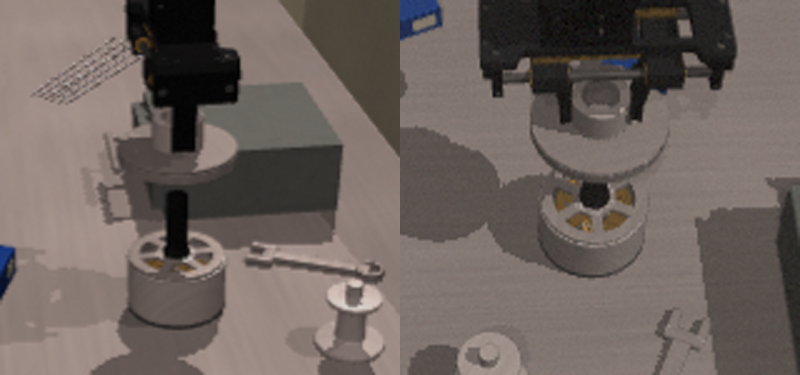

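The inner lid is seated on the tin with its knob up (left, (177,225)), and the outer lid is held level above it (left, (178,150)).

```bash
python3 - <<'E'
from station import *
print(finish_job())
E
```

```text
the job is handed in; nothing more can be done
None
```

The job is handed in at about 26 s: the carton lies flat in the shut drawer, the inner lid is seated on the tin, and the outer lid is held level about 40 mm above the knob.

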